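# Load the thread stand and hold its sprung gate open for threading

## Task

Set up the thread stand for stitching: pick up the big bored spool, lower it (do not drop it) over the stand's upright spindle until it sits fully home on the collar, and let go of it. Then slide the sprung thread gate by its black knob half-way along its travel, so that the eye in the gate lines up with the eye in the frame, and finish while still holding it there with the fingers against its spring (it snaps shut if let go), so that I can pass the thread through. Leave the other things on the desk where they are.

Things in the scene. Friction and masses are not known exactly. Their poses are not given: they have to be found in the camera images.
- thread_stand: the thread stand: grey cast base, 190 mm along its x by 150 mm along its y, 14 mm thick; origin under the middle of the base. Spindle on its +x half, sprung thread gate on its -x (near) half. It stands fast and does not move; place and yaw differ from run to run. x points from gate to spindle, y is the way the gate opens, z up.
- spool_centre (a point): centre (half-way up) of the big spool, a loose spool standing upright on the desk: 52 mm high, two brown wooden flanges 48 mm across and 6 mm thick at top and bottom, between them a 40 mm core wound with pale thread; a 16 mm bore runs right through along its own z axis (up). Its underside is 26 mm below this point. About 110 g. It is the largest spool on the desk.
- spindle_seat (a point): top centre of the flat 50 mm collar at the foot of the stand's spindle, 18 mm above the desk: the spool's underside comes to rest here. The spindle rises from here along z: a 12 mm steel shaft, 67 mm high, its last 9 mm tapered to a blunt tip. Axes as the stand.
- fixed_eye (a point): centre of the eye (16 mm round hole along x) in the gate's aluminium frame, 118 mm from the spindle axis towards -x, 46 mm above the desk; axes as the stand. The frame is 110 mm long along y, 16 mm thick, its top 74 mm above the desk; a spring barrel 20 mm thick sticks out of its +y end at eye height, to 107 mm from the eye.
- gate_knob (a point): middle of the grip of the black knurled knob on the gate: upright cylinder 16 mm across, grip from 81 to 111 mm above the desk (on a 20 mm steel foot from 78 to 81 mm), free on all sides; it moves with the gate. It stands straight above the gate's eye, so half-way it is straight above fixed_eye. Grip it from above or push it towards +y of the stand.
- thread_gate (a joint): slide of the gate along +y of the stand, in m: 0 = shut (knob 18 mm to the -y side of the frame's eye), 0.018 = half-way, both eyes in line, 0.036 = far stop (eye covered again). The spring pushes it back to 0: about 2.7 N when shut, rising by 0.3 N per mm to about 8 N half-way and 13.5 N at the stop.
- brown_spool: bystander: small thread spool with dark brown thread, 35 mm across, 44 mm high, no bore; origin under its centre; to be left alone
- glue_jar: bystander: small white glue jar with blue cap, 47 mm across, 70 mm high, origin under its centre; to be left alone
- clear_bottle: bystander: bottle of brown edge dye with a white cap, 59 mm across, 198 mm high, behind the stand; origin under its centre; to be left alone
Things that resemble listed ones, but are neither listed nor needed, are in the scene too. Leave any purple look-alike of the part that bears spool_centre alone.

How it is judged (in metres and radians):
On the way:
1. the spool sits fully home on the spindle's collar, upright, at rest and released (distance between spool_centre and spindle_seat below 0.029 m and horizontal distance between spool_centre and spindle_seat below 0.004 m and angle between spool_centre's own z axis and vertical below 0.06 rad and linear speed of big_spool below 0.03 m/s and contact force between each of the arm, the fingers and big_spool below 0.1 N), for 0.2 s.
At the end, for the whole second after the job is handed in: The spool is down on the collar (its centre within 3 mm of the seated height and 4 mm of the spindle axis), upright, still and untouched by the robot, while the gate stands still 14 to 22 mm open (half travel 18 mm, within 4 mm) and the fingers bear on it with more than 3 N (all of step 1 and value of joint thread_gate between 0.014 and 0.022 m and velocity of joint thread_gate between -0.01 and 0.01 m/s and contact force between the fingers and thread_gate above 3 N); the arm keeps its last pose, push and grip.
It fails at once if the spool is dropped down the spindle (falls faster than 0.5 m/s over it) (horizontal distance between spool_centre and spindle_seat below 0.01 m and linear speed of big_spool above 0.5 m/s and distance between spool_centre and spindle_seat below 0.1 m).
It fails at once if the small brown spool is moved by more than 2 cm (distance of brown_spool from where it was at the start of the episode above 0.02 m).
It fails at once if the glue jar is moved by more than 2 cm (distance of glue_jar from where it was at the start of the episode above 0.02 m).
It fails at once if the dye bottle is moved by more than 2 cm (distance of clear_bottle from where it was at the start of the episode above 0.02 m).
It also fails if it takes over 45 s, if anything falls off the work surface, if the arm or the gripper's body presses on something with over 40 N, if the wrist force passes 120 N, or if a joint passes its speed limit or range.

## Robot

A 6-joint arm with a two-finger parallel gripper is mounted at the origin on a cart in front of the work surface, level with it; the furniture and walls round the work are solid. World frame = base frame: x ahead of the robot, y to its left, z up, the work surface at z = 0. Lengths are in mm, angles in degrees, forces in N, time in s.
With the tool pointing down it reaches from about 300 to 850 mm from the base axis. Payload 4.2 kg.
Tool frame: the origin (TCP) lies at the very end of the fingers, on their centre line; the grasp point (between the pads) lies 19 mm behind it; x points along the fingers, y is the direction in which the jaws open and shut, and the axes are right-handed (so a half turn about x gives the same grasp; the last joint's range is limited). The gripper opens to 91 mm and grips with 3 to 60 N. Pads are 32 mm wide; open, the fingers measure 118 mm over their backs; the gripper's body (76 mm by 178 mm) begins 60 mm behind the grasp point.
Start: joints at [62.223, 18.312, 89.639, -0, 72.044, -1.146], TCP at [257.747, 514.017, 174.676] pointing down, gripper open.
Joint ranges: [-177.97, 177.97], [-48.28, 115.42], [12.27, 149.76], [-77.06, 257.06], [2.81, 150.46], [-146.56, 146.56]. Speed limits (degrees/s): [147.25, 147.25, 180, 180, 180, 180].

## Interface

Orientations are given as [roll, pitch, yaw] about the fixed x, y, z axes, in that order (R = Rz(yaw) Ry(pitch) Rx(roll)).
In Python, from workcell import sensors, grab_frame, job_done, finder gives the robot as it stands.
- The arm moves only by the tool play_rows, never from a script. Its argument "motion" is a list of rows, each a list of 5 numbers: the shift along the world's x, y, z in m, then the turn about the world's z in rad, then the opening, from 0 (shut) to 1 (fully open). In form: [[tx, ty, tz, roll, fingers], ...]. A call has exactly 8 rows; each row is the pose to reach, as a shift and turn from the pose commanded when the call began; what a row does not reach only later rows make up. A row lasts 1/12 s, in which the tool goes at most 41.7 mm and 7.16 degrees, less where a joint would pass 70% of its speed; a pose out of reach is approached as far as the arm can. A call with a gripper value outside its range is refused whole. The fingers move at their own pace and stop on an object; "squeeze" is the grip in N (left out, the last holds). Time passes only in rows, so rows that repeat a pose let the fingers close, or fill a call up. It gives the time, the measured TCP pose, the force and the opening at its end, in the units of the state.
- sensors.state(): the state, without advancing time (a new reading comes with each control period).
- grab_frame(name): name is "scene" or "top" or "wrist"; returns a dict with "img" (400x640x3 uint8, blue, green, red), "fx", "fy", "cx", "cy" (pixels), "rvec" (rotation vector, rad) and "tvec" (3), from world to camera coordinates, as OpenCV has them; the wrist camera has in their place "tool_from_camera" (4x4, takes a point from camera to tool coordinates, whose origin is the TCP and whose axes are the tool frame's). Camera axes: x right, y down, z forward; pixel columns grow to the right and rows downward; lengths in mm; the calibration is good to about 2 mm. A picture is of the moment at which its call begins: read the wrist's pose just before it. There is no depth.
- job_done(): hands the job in, once; it reports no verdict.
Trained networks look in a picture, given as the dict that the camera call returned (one of the last four; its "shot" number tells which), for a name from the list of things; names that differ only in an ending like _2 or _b are one class to them, and where a whole thing is asked for, a point or a joint stands for the part that bears it (a point fixed in the world has none). Each returns a list of dicts, best first, with "conf" (0 to 1); they miss things now and then, are a little off and sometimes report something else, mostly with a low value. They report only what shows in the picture. A call takes as long as a camera call. They do not tell look-alikes from the thing itself.
- finder.spot_in(picture, label): "point" ([column, row] in pixels, amid what is visible of it).
- finder.spot_point(picture, label): "point" ([column, row] in pixels: a listed point, or the origin of a listed thing).
The state is a dict: "time_s": time; "qpos": joint angles; "qvel": joint speeds; "effort": joint torques, N m; "ee_pos": TCP position; "ee_rot": TCP orientation; "force": force on the tool from outside, world axes, zero at the start; "torque": the same for the moment, N m; "gripper_width": finger opening in mm.
Only numpy, scipy, OpenCV 4.12 (cv2) and the standard library are available. Lean on these libraries where they do the work, as an engineer would, in place of code of your own. Each camera call takes 0.05 s, during which the arm holds its last target.

## Working session

There is one attempt and no reset: what is moved stays moved. The work goes in short steps, Python scripts to look and compute and a tool call to move; the robot and the scene stay as the last step left them, time stands still between calls to the robot, and variables do not carry over. Pictures are saved under pics/ and viewed, and the job is handed in when it is done.

Besides the shell and the picture viewer there is one more tool, called after "Call:" as name(argument=value, ...), one argument or row to a line, values as JSON. play_rows: Moves the arm, as the interface text tells. Its arguments: {"type":"object","properties":{"motion":{"type":"array","items":{"type":"array","items":{"type":"number"}}},"squeeze":{"type":"number"}},"required":["motion"]}

```bash
mkdir -p pics; ls
python3 - <<'E'
from workcell import sensors, grab_frame, finder
import cv2,numpy as np
s=sensors.state();print(s)
for n in ["scene","top","wrist"]:
    f=grab_frame(n);cv2.imwrite(f"pics/{n}0.png",f["img"])
    print(n,{k:(np.round(v,3).tolist() if k!='img' else 0) for k,v in f.items()})
    for l in ["thread_stand","spool_centre","spindle_seat","fixed_eye","gate_knob","brown_spool","glue_jar","clear_bottle"]:
        print(l,[(np.round(d["point"],1).tolist(),round(d["conf"],2)) for d in finder.spot_point(f,l)])
E
```

```text
pics
{'time_s': 0.0, 'qpos': array([ 6.22234707e+01,  1.83509158e+01,  8.97046788e+01, -3.95847161e-04,
        7.20451854e+01, -1.14626562e+00]), 'qvel': array([ 0.04476458,  0.05771416,  0.00041247, -0.10041917, -0.0551102 ,
        0.02112698]), 'effort': array([ 1.18031210e-03, -4.12466812e+01, -2.31974423e+01,  7.28930952e-02,
        4.53496724e-02, -1.39139865e-04]), 'ee_pos': array([257.47215329, 513.49619719, 173.83932907]), 'ee_rot': array([ -90.93230032,   89.89921933, -117.56244164]), 'force': array([-0.10977487, -0.22884283, -0.16803153]), 'torque': array([-0.02705937,  0.02714121,  0.01982313]), 'gripper_width': 91.04445765044537}
scene {'img': 0, 'fx': 374.964, 'fy': 374.964, 'cx': 320.221, 'cy': 203.807, 'rvec': [2.282, -0.797, 0.285], 'tvec': [-429.338, 331.766, 681.714], 'shot': 1}
thread_stand [([358.5, 278.2], 0.96)]
spool_centre [([254.1, 223.4], 0.91), ([291.1, 236.1], 0.79)]
spindle_seat [([378.9, 265.4], 0.7)]
fixed_eye [([330.2, 278.0], 0.64)]
gate_knob [([338.5, 272.5], 0.62)]
brown_spool [([264.1, 274.9], 0.81)]
glue_jar [([279.0, 299.8], 0.76), ([332.2, 27
[... 258 characters left out ...]
, 0.59), ([313.9, 129.0], 0.55)]
spool_centre [([314.5, 230.9], 0.84), ([279.6, 254.6], 0.56)]
spindle_seat [([389.8, 181.0], 0.8)]
fixed_eye [([389.4, 235.2], 0.65)]
gate_knob [([311.7, 127.9], 0.47), ([393.5, 235.4], 0.42)]
brown_spool [([386.0, 207.5], 0.17)]
glue_jar [([361.2, 275.0], 0.86)]
clear_bottle [([312.5, 129.1], 0.75), ([396.9, 238.5], 0.61)]
wrist {'img': 0, 'fx': 326.721, 'fy': 326.721, 'cx': 323.493, 'cy': 204.383, 'tool_from_camera': [[-0.001, -0.239, 0.971, -211.248], [1.0, -0.001, 0.0, -0.819], [0.0, 0.971, 0.239, -67.789], [0.0, 0.0, 0.0, 1.0]], 'shot': 3}
thread_stand []
spool_centre []
spindle_seat []
fixed_eye []
gate_knob []
brown_spool []
glue_jar []
clear_bottle []
```

View pics/scene0.png

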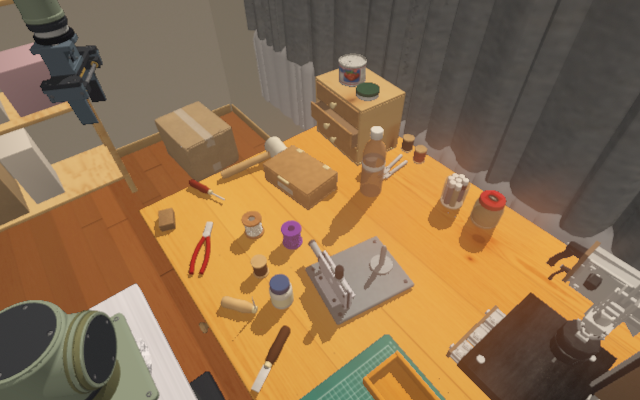

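View pics/top0.png

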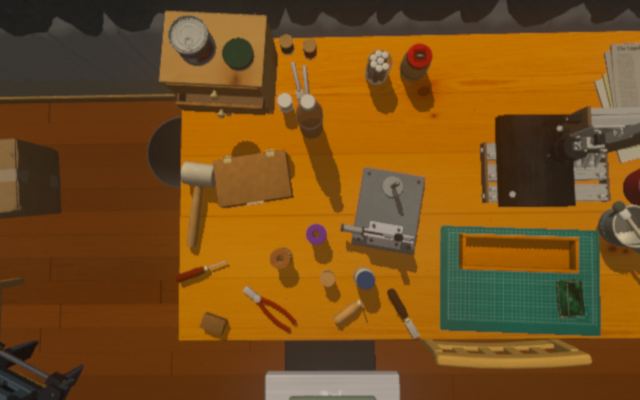

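View pics/wrist0.png

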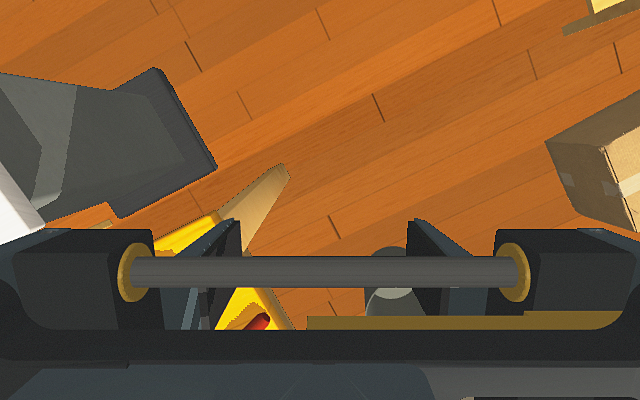

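The scene view shows the brown-flanged target spool at (253,223) with its purple look-alike at (291,235). The stand is at (358,278). In the top view the target is at (280,258), the spindle tip near (398,187) and the gate frame near (385,235), with the spring barrel pointing left (+y).

```bash
cat > h.py <<'E'
from workcell import sensors, grab_frame, finder
import cv2,numpy as np
from scipy.spatial.transform import Rotation as Ro
def cam(f,state=None):
    if "rvec" in f:
        R=cv2.Rodrigues(np.array(f["rvec"],float))[0];t=np.array(f["tvec"],float).ravel()
        return R,t
    T=np.array(f["tool_from_camera"]);W=np.eye(4);W[:3,:3]=Ro.from_euler("xyz",state["ee_rot"],degrees=True).as_matrix();W[:3,3]=state["ee_pos"]
    M=np.linalg.inv(W@T);return M[:3,:3],M[:3,3]
def K(f):return np.array([[f["fx"],0,f["cx"]],[0,f["fy"],f["cy"]],[0,0,1]])
def plane(f,px,z,st=None):
    R,t=cam(f,st);d=R.T@np.linalg.inv(K(f))@np.array([px[0],px[1],1.]);c=-R.T@t
    return c+d*(z-c[2])/d[2]
def tri(fs,pxs,sts=None):
    A=[];b=[]
    for i,(f,p) in enumerate(zip(fs,pxs)):
        R,t=cam(f,sts[i] if sts else None);d=R.T@np.linalg.inv(K(f))@np.array([p[0],p[1],1.]);d/=np.linalg.norm(d);c=-R.T@t
        P=np.eye(3)-np.outer(d,d);A.append(P);b.append(P@c)
    return np.linalg.lstsq(np.vstack(A),np.hstack(b),rcond=None)[0]
def proj(f,X,st=None):
    R,t=cam(f,st);p=K(f)@(R@np.array(X,float)+t);return p[:2]/p[2]
E
python3 - <<'E'
from h import *
s=grab_frame("scene");t=grab_frame("top")
P=lambda *a:print(*[np.round(x,1) if not isinstance(x,str) else x for x in a])
P("spool",plane(s,(254.1,223.4),26),plane(t,(279.6,254.6),26),tri([s,t],[(254.1,223.4),(279.6,254.6)]))
P("seat",plane(s,(378.9,265.4),18),plane(t,(389.8,181),18),tri([s,t],[(378.9,265.4),(389.8,181)]))
P("eye",plane(s,(330.2,278),46),plane(t,(389.4,235.2),46),tri([s,t],[(330.2,278),(389.4,235.2)]))
P("knob",plane(s,(338.5,272.5),96),plane(t,(393.5,235.4),96),tri([s,t],[(338.5,272.5),(393.5,235.4)]))
P("brown",plane(s,(264.1,274.9),0));P("jar",plane(s,(279,299.8),0),plane(t,(361,275),0))
for c in [(364,168),(425,178),(415,252),(351,243)]:P("corner",plane(t,c,14))
P("purple",plane(s,(291,236),26),plane(t,(314.5,230.9),26))
def crop(f,x,y,w,h,k,n):cv2.imwrite(n,cv2.resize(f["img"][y:y+h,x:x+w],None,fx=k,fy=k,interpolation=cv2.INTER_CUBIC))
crop(t,260,150,180,130,4.4,"pics/topc.png");crop(s,230,195,200,150,4,"pics/scenec.png")
E
```

```text
spool [434.1 114.7  26. ] [434.3 121.8  26. ] [435.2 121.9  18.3]
seat [ 588.  -155.2   18. ] [ 606.3 -143.2   18. ] [ 606.4 -145.6   -9.8]
eye [ 473.8 -126.2   46. ] [ 477.4 -134.4   46. ] [ 474.5 -131.2   52.7]
knob [ 474.7 -150.4   96. ] [ 478.1 -135.    96. ] [ 480.  -140.    77.2]
brown [382.   -6.3   0. ]
jar [374.  -77.8   0. ] [381.6 -71.3   0. ]
corner [639.3 -82.5  14. ]
corner [ 612.8 -228.5   14. ]
corner [ 436.2 -199.2   14. ]
corner [459.1 -47.8  14. ]
purple [481.3  27.6  26. ] [489.1  38.7  26. ]
```

View pics/topc.png

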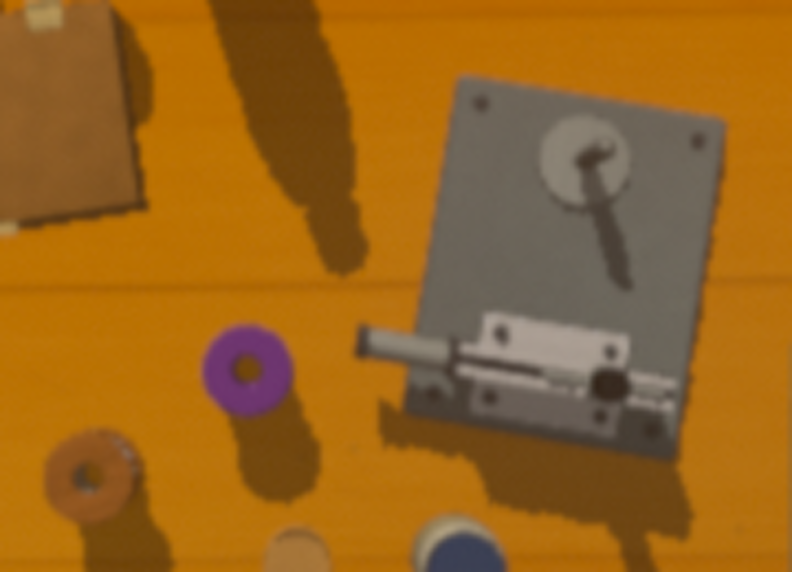

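View pics/scenec.png

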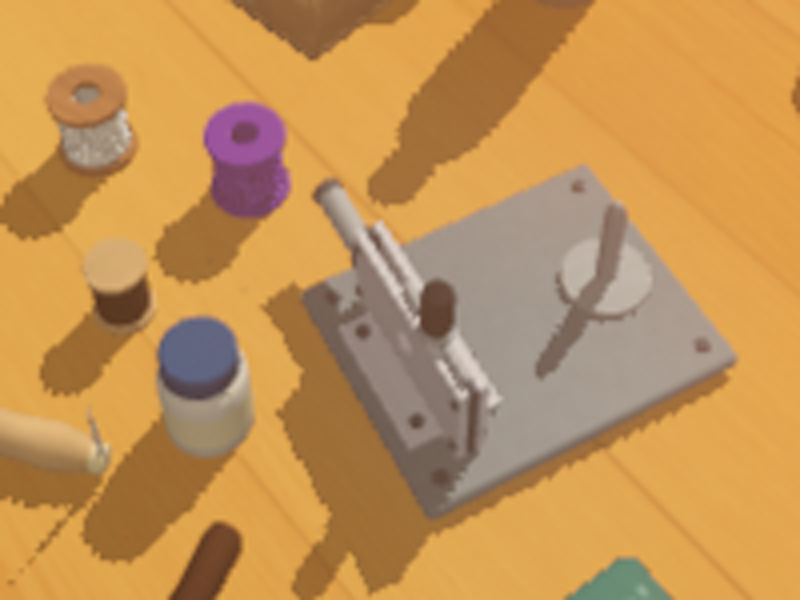

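Bystanders sit clear of the stand: the brown spool is near (118,270) and the jar near (210,370) in the scene crop. I'll measure the features myself: spool top face, collar, spindle tip and base corners.

```bash
cat >> h.py <<'E'
def P(*a):print(*[np.round(x,1) if not isinstance(x,str) else x for x in a])
E
python3 - <<'E'
from h import *
s=grab_frame("scene");t=grab_frame("top")
T=lambda x,y:(260+(x+.5)/4.4-.5,150+(y+.5)/4.4-.5)
S=lambda x,y:(230+(x+.5)/4-.5,195+(y+.5)/4-.5)
P("spooltop",plane(t,T(91,475),52),plane(s,S(87,95),52),tri([t,s],[T(91,475),S(87,95)]))
P("collar",plane(t,T(585,162),18),plane(s,S(605,276),18),tri([t,s],[T(585,162),S(605,276)]))
P("tip",plane(t,T(605,147),85),plane(s,S(617,208),85),tri([t,s],[T(605,147),S(617,208)]))
P("knobtop",plane(t,T(612,381),111),plane(s,S(438,288),111),tri([t,s],[T(612,381),S(438,288)]))
c=[plane(t,T(*p),14) for p in [(459,77),(726,122),(676,460),(404,410)]]
P(*c); m=np.mean(c,0);P("mid",m)
a=np.array(c)[:,:2]
for v in (a[0]-a[3],a[1]-a[2]):print(np.linalg.norm(v),np.degrees(np.arctan2(v[1],v[0])))
for v in (a[0]-a[1],a[3]-a[2]):print(np.linalg.norm(v),np.degrees(np.arctan2(v[1],v[0]))-90)
P("purple",plane(t,T(247,370),52));P("jar",plane(t,T(465,560),70));P("browntop",plane(t,T(297,550),44))
E
```

```text
spooltop [429.4 117.   52. ] [428.9 110.9  52. ] [430.  117.2  45.3]
collar [ 593.1 -149.5   18. ] [ 594.6 -154.5   18. ] [ 595.2 -151.6   13.4]
tip [ 593.6 -147.9   85. ] [ 592.3 -156.2   85. ] [ 596.2 -150.9   75.5]
knobtop [ 476.6 -143.4  111. ] [ 477.8 -148.3  111. ] [ 478.  -145.2  106.7]
[641.4 -82.3  14. ] [ 614.4 -227.6   14. ] [ 431.1 -194.9   14. ] [459.6 -48.8  14. ]
mid [ 536.6 -138.4   14. ]
184.9085523667457 -10.443641056765102
186.14927184235125 -10.108999471891453
147.7804348699782 -10.550682719528425
148.87508860157155 -11.026184612607608
purple [482.9  35.1  52. ]
jar [386.2 -74.6  70. ]
browntop [388.7  10.3  44. ]
```

Run:
```python
from h import *
st=sensors.state()
W=Ro.from_euler("xyz",st["ee_rot"],degrees=True).as_matrix();P(W*100)
y=W[:,1];print(np.degrees(np.arctan2(y[1],y[0])))
w=grab_frame("wrist")
for p in [(0,0,0),(0,40,0),(-19,0,0),(0,0,-100)]:
    X=np.array(p,float); T=np.linalg.inv(np.array(w["tool_from_camera"])); c=T[:3,:3]@X+T[:3,3]; print(p,(K(w)@c/c[2])[:2])
```

```text
[[   0.    44.8   89.4]
 [   0.    89.4  -44.8]
 [-100.     0.    -0. ]]
63.36919383710978
(0, 0, 0) [324.56694409 227.04423456]
(0, 40, 0) [383.60977271 227.00893631]
(-19, 0, 0) [324.68225182 236.41598479]
(0, 0, -100) [324.6238908   69.09538553]
```

Call:
play_rows(
  motion=[
    [0.016,-0.036,0,0.1,1],
    [0.032,-0.072,0,0.2,1],
    [0.048,-0.108,0,0.28,1],
    [0.064,-0.144,0,0.28,1],
    [0.08,-0.18,0,0.28,1],
    [0.096,-0.216,-0.01,0.28,1],
    [0.112,-0.252,-0.01,0.28,1],
    [0.128,-0.288,-0.01,0.28,1],
  ],
)

```text
time_s: 2.27
ee_pos: [385.8, 224.1, 164.5]
ee_rot: [-155.1, 90.0, -165.6]
force: [1.2, 0.4, -0.0]
gripper_width: 91.1
```

Call:
play_rows(
  motion=[
    [0.016,-0.036,0,0,1],
    [0.032,-0.072,0,0,1],
    [0.044,-0.11,-0.01,0,1],
    [0.044,-0.11,-0.03,0,1],
    [0.044,-0.11,-0.03,0,1],
    [0.044,-0.11,-0.03,0,1],
    [0.044,-0.11,-0.03,0,1],
    [0.044,-0.11,-0.03,0,1],
  ],
)

```text
time_s: 2.93
ee_pos: [430.1, 117.2, 135.6]
ee_rot: [32.1, 89.9, 21.6]
force: [-0.5, 0.7, -0.9]
gripper_width: 91.2
```

Run:
```python
from h import *
st=sensors.state();P(st["ee_pos"],st["ee_rot"],st["force"]);print(st["time_s"])
w=grab_frame("wrist");cv2.imwrite("pics/w1.png",w["img"])
for l in ["spool_centre","brown_spool"]:
    for d in finder.spot_point(w,l):P(l,d["point"],str(d["conf"]),plane(w,d["point"],26,st))
```

```text
[430.1 117.2 135.6] [32.1 89.9 21.6] [-0.5  0.7 -0.9]
2.9333
spool_centre [322.2 194.7] 0.89 [431.  115.4  26. ]
spool_centre [253.8 260.2] 0.73 [487.4  31.5  26. ]
brown_spool [212.9 159.8] 0.77 [377.2  16.7  26. ]
```

View pics/w1.png

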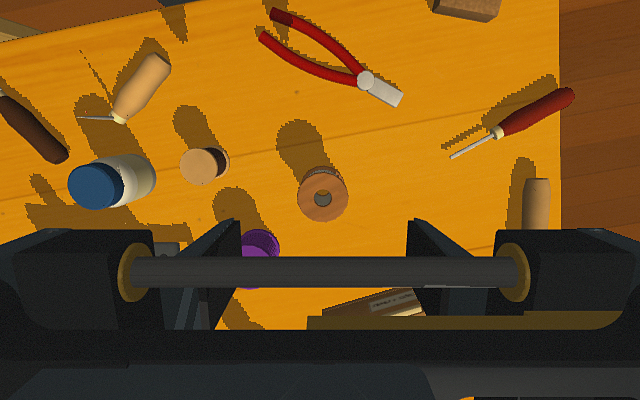

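The wrist view shows the brown-flanged spool, bore centre about (323,198), just below the open fingers. The purple one at (258,245) is clear to the left.

Run:
```python
from h import *
st=sensors.state()
w=grab_frame("wrist");im=w["img"]
P(plane(w,(323,198),52,st))
# brown flange segmentation
c=im[160:230,290:356];cv2.imwrite("pics/w1c.png",cv2.resize(c,None,fx=8,fy=8,interpolation=cv2.INTER_NEAREST))
```

```text
[428.4 116.5  52. ]
```

View pics/w1c.png

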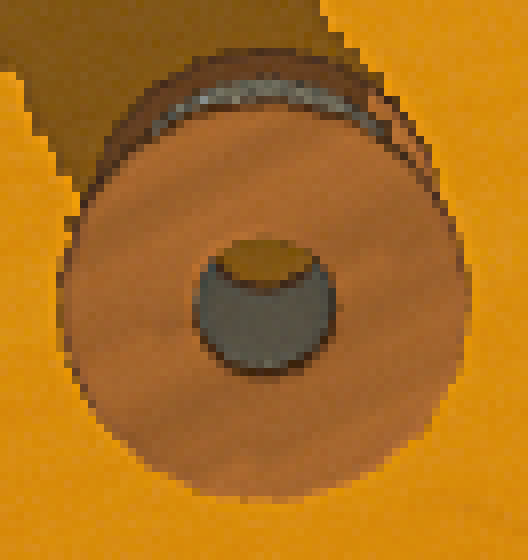

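Top-face centre comes to about (428,117), z=52, and both estimates agree within 2 mm. Descending to grip the top flange.

Call:
play_rows(
  motion=[
    [-0.002,0,-0.025,0,0.85],
    [-0.002,0,-0.05,0,0.8],
    [-0.002,0,-0.075,0,0.8],
    [-0.002,0,-0.092,0,0.8],
    [-0.002,0,-0.102,0,0.8],
    [-0.002,0,-0.104,0,0.8],
    [-0.002,0,-0.104,0,0.7],
    [-0.002,0,-0.104,0,0.6],
  ],
  squeeze=20,
)

```text
time_s: 3.8
ee_pos: [428.4, 116.4, 31.3]
ee_rot: [28.1, 89.9, 17.6]
force: [0.7, 0.5, -0.2]
gripper_width: 62.3
```

Call:
play_rows(
  motion=[
    [0,0,0,0,0.5],
    [0,0,0,0,0.4],
    [0,0,0,0,0.4],
    [0,0,0,0,0.4],
    [0,0,0,0,0.4],
    [0,0,0,0,0.4],
    [0,0,0,0,0.4],
    [0,0,0,0,0.4],
  ],
)

```text
time_s: 4.47
ee_pos: [427.7, 116.0, 30.7]
ee_rot: [146.4, 90.0, 135.8]
force: [-0.1, 0.4, 0.4]
gripper_width: 36.5
```

The fingers reached 36.4 mm, which is less than both the 48 mm flange and the 40 mm core. I need to look before moving on.

Run:
```python
from h import *
st=sensors.state();P(st["ee_pos"],st["gripper_width"])
w=grab_frame("wrist");cv2.imwrite("pics/w2.png",w["img"])
s=grab_frame("scene");cv2.imwrite("pics/s2.png",cv2.resize(s["img"][150:350,180:440],None,fx=3,fy=3))
```

```text
[427.7 116.   30.7] 36.5
```

View pics/w2.png

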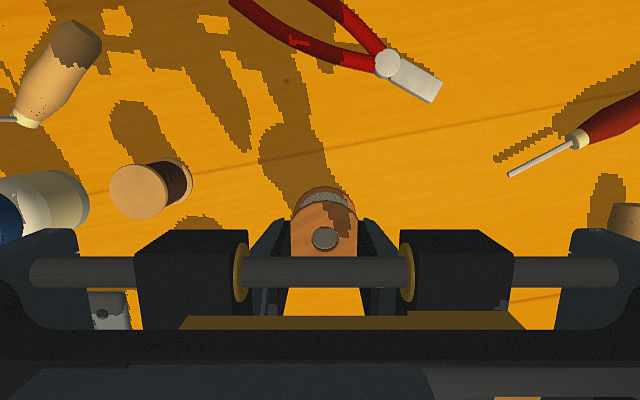

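View pics/s2.png

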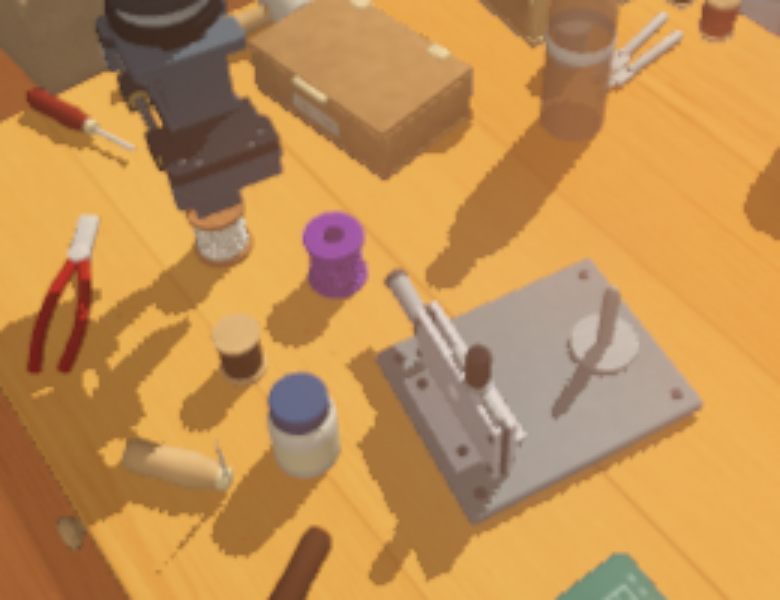

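The spool is between the fingers at (325,238), undisturbed, but the opening matches the 0.4 command exactly. Closing further will show whether the fingers stop on it.

Call:
play_rows(
  motion=[
    [0,0,0,0,0.35],
    [0,0,0,0,0.3],
    [0,0,0,0,0.3],
    [0,0,0,0,0.3],
    [0,0,0,0,0.3],
    [0,0,0,0,0.3],
    [0,0,0,0,0.3],
    [0,0,0,0,0.3],
  ],
)

```text
time_s: 5.23
ee_pos: [427.8, 116.0, 30.7]
ee_rot: [77.1, 90.0, 66.5]
force: [-0.5, 0.1, 0.2]
gripper_width: 27.4
```

Run:
```python
from h import *
st=sensors.state();P(st["ee_pos"],st["gripper_width"],st["force"])
w=grab_frame("wrist");cv2.imwrite("pics/w3.png",w["img"][150:330,200:450].repeat(3,0).repeat(3,1))
```

```text
[427.8 116.   30.7] 27.4 [-0.5  0.1  0.2]
```

View pics/w3.png

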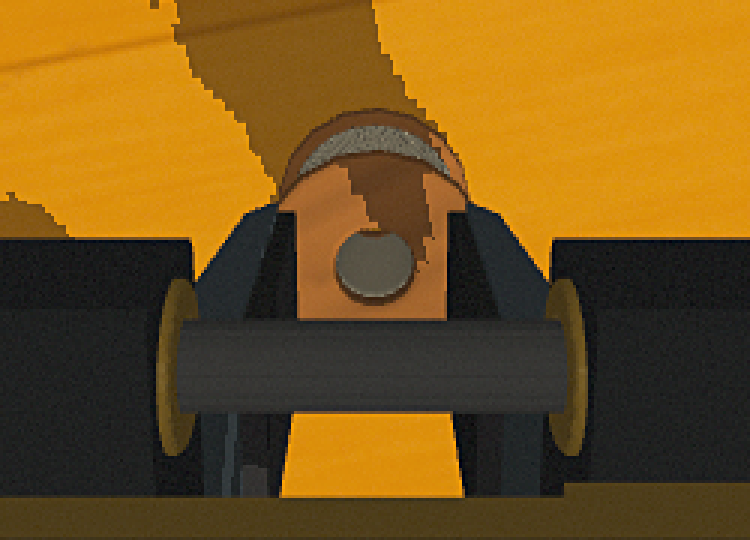

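Run:
```python
from h import *
s=grab_frame("scene");cv2.imwrite("pics/s3.png",cv2.resize(s["img"][185:250,220:290],None,fx=9,fy=9,interpolation=cv2.INTER_CUBIC))
st=sensors.state();p=st["ee_pos"]
yv=np.array([np.cos(np.radians(79.5)),np.sin(np.radians(79.5)),0])
for a in (-13.7,13.7):
  for z in (0,21,40): P(str((a,z)),(proj(s,p+a*yv+[0,0,z])-[220,185])*9)
w=grab_frame("wrist")
for a in (-13.7,13.7):
  for x in (0,-20,-40):
   for zz in (-16,16):
    T=np.linalg.inv(np.array(w["tool_from_camera"])); c=T[:3,:3]@np.array([x,a,zz])+T[:3,3]; P(str((a,x,zz)),((K(w)@c/c[2])[:2]-[200,150])*3)
```

```text
(-13.7, 0) [299.5 378.3]
(-13.7, 21) [287.2 327. ]
(-13.7, 40) [275.7 279. ]
(13.7, 0) [263.2 308.3]
(13.7, 21) [250.6 256.8]
(13.7, 40) [238.7 208.6]
(-13.7, 0, -16) [310.7 163. ]
(-13.7, 0, 16) [312.8 298.3]
(-13.7, -20, -16) [304.9 186.7]
(-13.7, -20, 16) [307.4 333.8]
(-13.7, -40, -16) [297.8 215.4]
(-13.7, -40, 16) [300.9 376.7]
(13.7, 0, -16) [434.2 163. ]
(13.7, 0, 16) [432.1 298.2]
(13.7, -20, -16) [440.4 186.6]
(13.7, -20, 16) [437.9 333.7]
(13.7, -40, -16) [448.1 215.4]
(13.7, -40, 16) [445.  376.6]
```

View pics/s3.png

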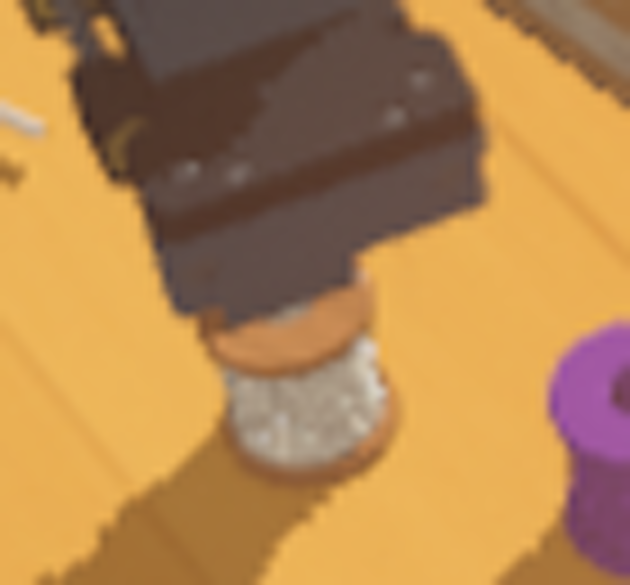

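Run:
```python
from h import *
s=grab_frame("scene");t=grab_frame("top")
R,tt=cam(s);P("scene cam",-R.T@tt)
st=sensors.state();p=st["ee_pos"]
a=np.radians(79.5);yv=np.array([np.cos(a),np.sin(a),0]);zv=np.array([np.cos(a-np.pi/2),np.sin(a-np.pi/2),0])
for x in (79,140):
 for h in (89,-89):
  for k in (-38,38):P(str((x,h,k)),proj(s,p+h*yv+k*zv+[0,0,x])-[180,150])
cv2.imwrite("pics/s4.png",cv2.resize(s["img"][100:300,140:340],None,fx=4,fy=4))
for x in (79,):
 for h in (89,-89):
  for k in (-38,38):P(str((x,h,k)),(proj(s,p+h*yv+k*zv+[0,0,x])-[140,100])*4)
for h in (-13.7,13.7):
  for k in (-16,16):
   for x in (0,40): P("finger"+str((x,h,k)),(proj(s,p+h*yv+k*zv+[0,0,x])-[140,100])*4)
```

```text
scene cam [ 215.2 -444.4  717.8]
(79, 89, -38) [37.5 31.9]
(79, 89, 38) [68.  21.3]
(79, -89, -38) [63.1 84.7]
(79, -89, 38) [97.1 71.2]
(140, 89, -38) [31.4 12.2]
(140, 89, 38) [63.7  1.6]
(140, -89, -38) [57.7 65.3]
(140, -89, 38) [93.9 51.6]
(79, 89, -38) [309.9 327.5]
(79, 89, 38) [432.1 285.3]
(79, -89, -38) [412.4 538.8]
(79, -89, 38) [548.3 484.7]
finger(0, -13.7, -16) [427.5 518.3]
finger(40, -13.7, -16) [416.  474.2]
finger(0, -13.7, 16) [478.4 498.2]
finger(40, -13.7, 16) [468.7 454. ]
finger(0, 13.7, -16) [411.8 486.8]
finger(40, 13.7, -16) [400.  442.6]
finger(0, 13.7, 16) [461.9 467.5]
finger(40, 13.7, 16) [451.9 423. ]
```

View pics/s4.png

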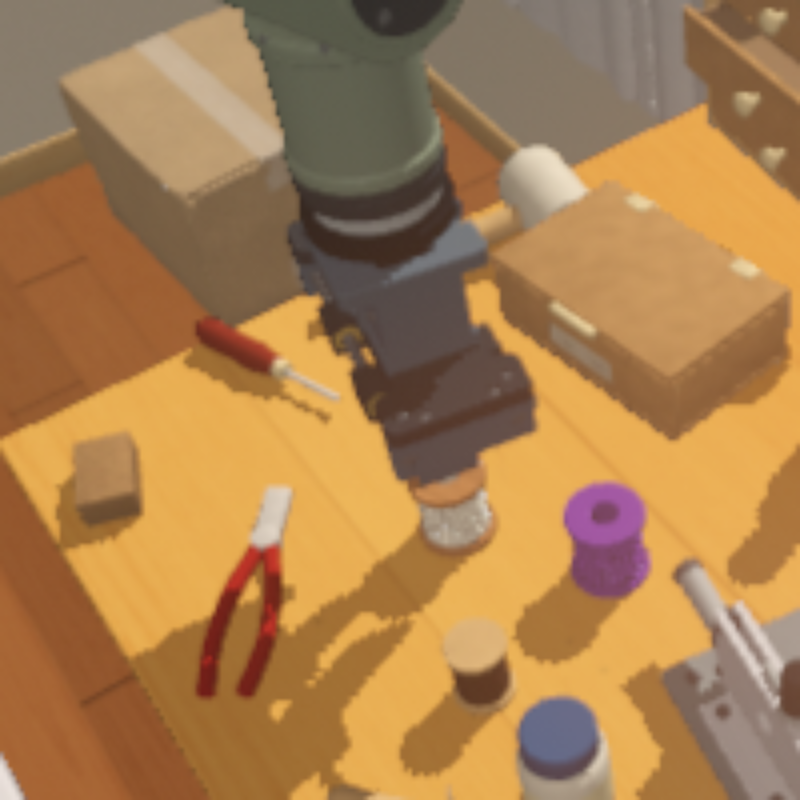

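The camera geometry fits, with the bore at about 201 mm depth, but no contact is felt. I'll zoom the earlier wrist frames and check where the fingertips really are by comparing openings.

Run:
```python
import cv2,numpy as np
a=cv2.imread("pics/w1.png")[200:330,130:330];b=cv2.imread("pics/w2.png")[200:330,130:330]
f=lambda x:np.clip(cv2.resize(x,None,fx=4,fy=4,interpolation=cv2.INTER_NEAREST).astype(float)*2.2,0,255).astype(np.uint8)
cv2.imwrite("pics/z1.png",f(a));cv2.imwrite("pics/z2.png",f(b))
```

```text
(no output)
```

View pics/z1.png

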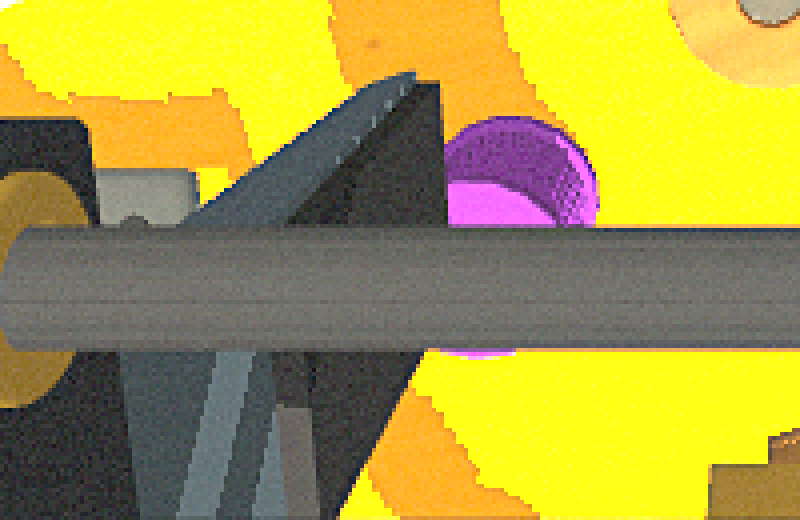

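View pics/z2.png

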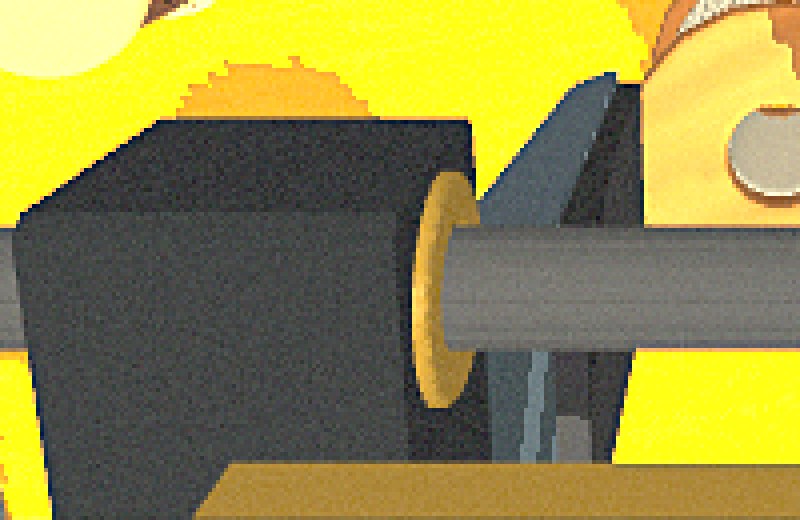

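The two openings settle it. The fingertip corners moved 50.5 px for 27.3 mm, so the tips lie at 177 mm camera depth, not 221 mm. The inner gap comes out at 91 mm, as it should. The real fingertips therefore end about 42 mm above the reported TCP, so they closed on air above the spool; the body's image in the scene view and the missing contact agree. I'll work with true tip z = ee_z + 42, so I open, go down 42 mm and grip in stages, checking the width.

Call:
play_rows(
  motion=[
    [0,0,0,0,0.5],
    [0,0,0,0,0.7],
    [0,0,0,0,0.8],
    [0,0,0,0,0.8],
    [0,0,0,0,0.8],
    [0.0005,0.001,-0.01,0,0.8],
    [0.0005,0.001,-0.025,0,0.8],
    [0.0005,0.001,-0.03,0,0.8],
  ],
  squeeze=20,
)

```text
time_s: 6.15
ee_pos: [427.3, 116.8, -0.5]
ee_rot: [-157.2, 89.9, -167.8]
force: [-0.3, 0.8, -0.3]
gripper_width: 72.8
```

Call:
play_rows(
  motion=[
    [0,0,-0.006,0,0.8],
    [0,0,-0.01,0,0.8],
    [0,0,-0.01,0,0.7],
    [0,0,-0.01,0,0.6],
    [0,0,-0.01,0,0.5],
    [0,0,-0.01,0,0.45],
    [0,0,-0.01,0,0.45],
    [0,0,-0.01,0,0.45],
  ],
)

```text
time_s: 6.82
ee_pos: [428.6, 117.1, -8.9]
ee_rot: [25.8, 89.9, 15.2]
force: [0.5, -0.5, 2.4]
gripper_width: 47.7
```

Run:
```python
from h import *
st=sensors.state();P(st["ee_pos"],st["gripper_width"],st["force"])
w=grab_frame("wrist");cv2.imwrite("pics/w5.png",w["img"][150:330,200:450].repeat(3,0).repeat(3,1))
s=grab_frame("scene");cv2.imwrite("pics/s5.png",cv2.resize(s["img"][150:300,160:360],None,fx=4,fy=4))
```

```text
[428.6 117.1  -8.9] 47.7 [ 0.5 -0.5  2.4]
```

View pics/w5.png

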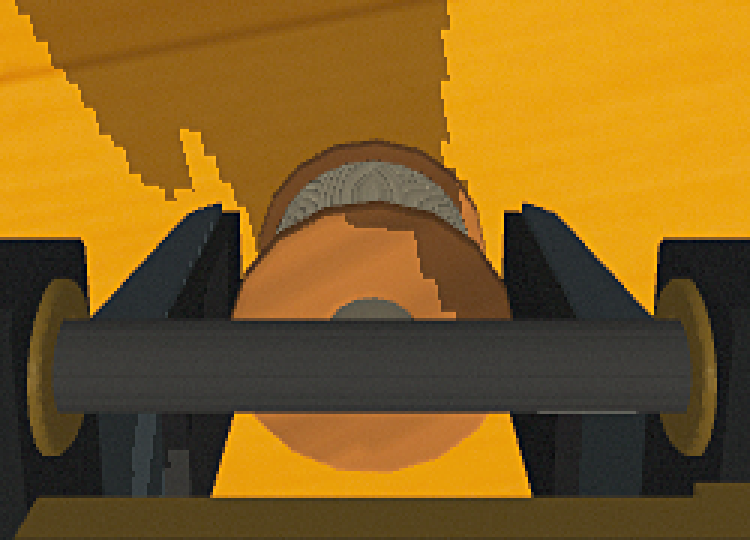

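View pics/s5.png

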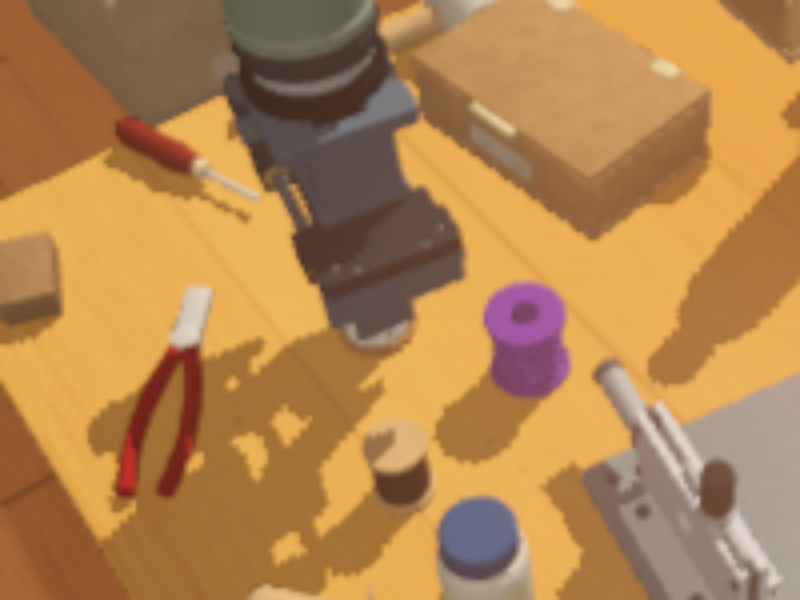

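Held: 47.7 mm on the 48 mm flange, in the right place. Lifting, then moving past the spindle so the wrist camera can see it.

Call:
play_rows(
  motion=[
    [0,0,0.01,0,0.45],
    [0,0,0.03,0,0.45],
    [0,0,0.06,0,0.45],
    [0,0,0.09,0,0.45],
    [0,0,0.12,0,0.45],
    [0,0,0.14,0,0.45],
    [0,0,0.15,0,0.45],
    [0,0,0.15,0,0.45],
  ],
)

```text
time_s: 7.58
ee_pos: [429.8, 117.4, 142.9]
ee_rot: [26.2, 89.7, 15.6]
force: [0.9, -0.0, -1.2]
gripper_width: 48.2
```

Call:
play_rows(
  motion=[
    [0.02,-0.022,0,0,0.45],
    [0.044,-0.05,0,0,0.45],
    [0.068,-0.08,0,0,0.45],
    [0.092,-0.11,0,0,0.45],
    [0.116,-0.14,0,0,0.45],
    [0.14,-0.17,0,0,0.45],
    [0.164,-0.2,0,0,0.45],
    [0.188,-0.23,0,0,0.45],
  ],
)

```text
time_s: 8.25
ee_pos: [616.2, -114.4, 138.6]
ee_rot: [173.4, 89.8, 162.8]
force: [0.9, 0.7, -0.8]
gripper_width: 47.8
```

Call:
play_rows(
  motion=[
    [0.02,-0.022,0,0,0.45],
    [0.04,-0.04,0,0,0.45],
    [0.055,-0.052,0,0,0.45],
    [0.065,-0.055,0,0,0.45],
    [0.068,-0.055,0,0,0.45],
    [0.068,-0.055,0,0,0.45],
    [0.068,-0.055,0,0,0.45],
    [0.068,-0.055,0,0,0.45],
  ],
)

```text
time_s: 8.92
ee_pos: [683.3, -167.2, 140.2]
ee_rot: [169.8, 89.9, 159.3]
force: [-0.2, -0.2, -0.9]
gripper_width: 47.8
```

Run:
```python
from h import *
st=sensors.state();P(st["ee_pos"],st["ee_rot"],st["gripper_width"],st["force"])
w=grab_frame("wrist");cv2.imwrite("pics/w6.png",w["img"])
for l in ["spindle_seat","fixed_eye","gate_knob","spool_centre"]:
    for d in finder.spot_point(w,l):P(l,d["point"],str(d["conf"]),plane(w,d["point"],{"spindle_seat":18,"fixed_eye":46,"gate_knob":96}.get(l,150),st))
```

```text
[ 683.3 -167.2  140.2] [169.8  89.9 159.3] 47.8 [-0.2 -0.2 -0.9]
spindle_seat [322.5 100.5] 0.67 [ 594.2 -151.9   18. ]
spool_centre [320.9 246.1] 0.57 [ 692.5 -171.1  150. ]
```

View pics/w6.png

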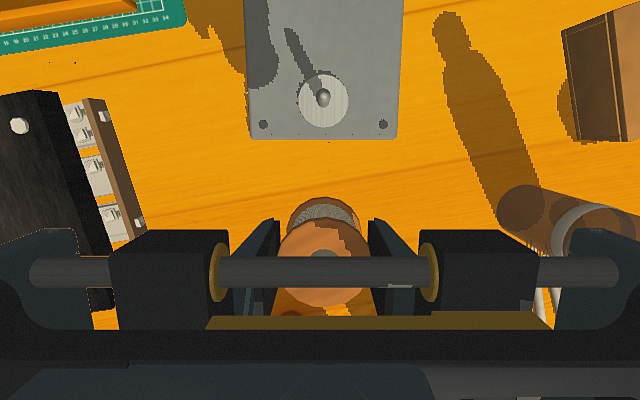

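The wrist view shows the collar at about (323,101), with the spindle nearly end-on, and the held spool upright at (322,250). I'll measure both precisely.

Run:
```python
from h import *
st=sensors.state();w=grab_frame("wrist");im=w["img"]
cv2.imwrite("pics/c1.png",cv2.resize(im[70:130,290:360],None,fx=10,fy=10,interpolation=cv2.INTER_NEAREST))
c=im[190:315,260:390];cv2.imwrite("pics/c2.png",np.clip(cv2.resize(c,None,fx=4.8,fy=4.8,interpolation=cv2.INTER_NEAREST)*1.6,0,255).astype(np.uint8))
```

```text
(no output)
```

View pics/c1.png

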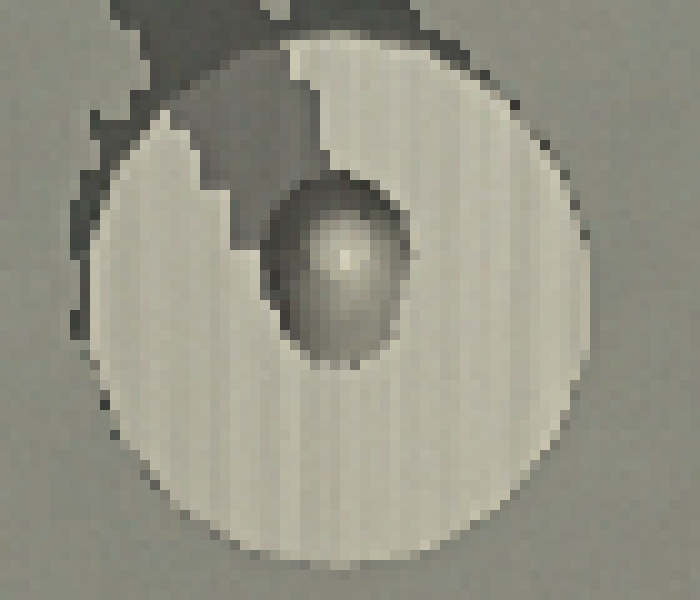

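View pics/c2.png

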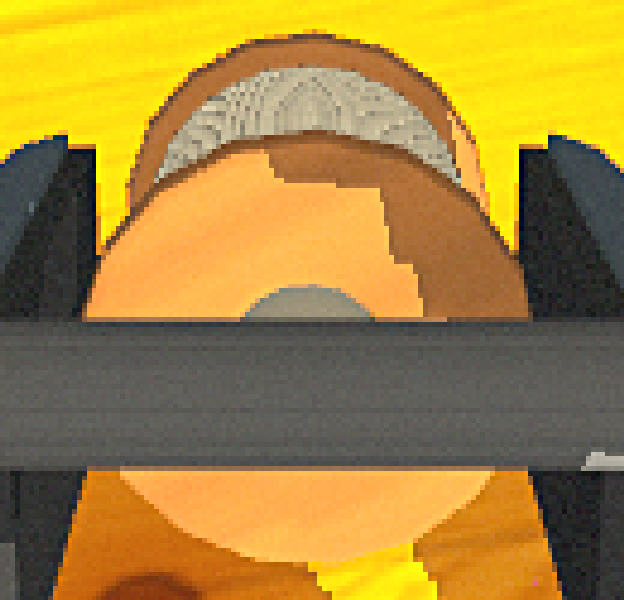

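Run:
```python
from h import *
from scipy.optimize import least_squares
st=sensors.state();w=grab_frame("wrist")
th=np.linspace(0,2*np.pi,721);
def ext(X,r):
    R,t=cam(w,st);pts=np.c_[X[0]+r*np.cos(th),X[1]+r*np.sin(th),np.full_like(th,X[2])]
    q=(R@pts.T).T+t;u=w["fx"]*q[:,0]/q[:,2]+w["cx"];v=w["fy"]*q[:,1]/q[:,2]+w["cy"]
    return u.min(),u.max(),v.min(),v.max()
# collar
obs=np.array([298.5,348.5,73.0,126.4])
f=least_squares(lambda p:np.array(ext([p[0],p[1],18],25))-obs,[594,-151]);P("collar z18",f.x,f.fun)
f3=least_squares(lambda p:np.array(ext(p,25))-obs,[594,-151,18]);P("collar free",f3.x)
# spindle tip: highest visible ~ (324.3,95.5)
P("tip",plane(w,(323.6,96),85,st))
v0=190+132/4.8-.5;v1=190+563/4.8-.5
for zt in (198,202,206):
    # spool top z = ee+62 => 
    g=least_squares(lambda p:[ext([p[0],p[1],p[2]],24)[2]-v0,ext([p[0],p[1],p[2]],24)[3]-v1,(p[1]-st["ee_pos"][1])*.1],[683,-167,zt]);
    P("spooltop",g.x)
b=190+33/4.8-.5
# bottom flange top-edge row of its outer lower rim
for X in ([683.3,-167.2,203],):
    P(ext(X,24),v0,v1)
P(st["ee_pos"])
# bore top edge row
P("bore",190+285/4.8-.5, ext([683.3,-167.2,203],8))
```

```text
collar z18 [ 595.1 -151.5] [-0.6  0.6 -0.1  0.1]
collar free [ 594.8 -151.4   13.5]
tip [ 596.4 -151.7   85. ]
spooltop [ 683.3 -167.7  201.8]
spooltop [ 683.3 -167.7  201.8]
spooltop [ 683.3 -167.7  201.8]
[276.5 373.9 217.4 307.8] 217.0 306.8
[ 684.1 -167.7  141.1]
bore 248.9 [308.9 341.4 249.  279.1]
```

The pixel fits agree: the spool's top is at z 201.8, or ee+61, the same as when grasped. The spool-to-collar shift is about (-88.2, +16.4) mm. Moving over the spindle.

Call:
play_rows(
  motion=[
    [-0.015,0.003,0,0,0.45],
    [-0.04,0.0075,0,0,0.45],
    [-0.065,0.012,0,0,0.45],
    [-0.08,0.015,0,0,0.45],
    [-0.088,0.0165,0,0,0.45],
    [-0.088,0.0165,-0.02,0,0.45],
    [-0.088,0.0165,-0.045,0,0.45],
    [-0.088,0.0165,-0.055,0,0.45],
  ],
)

```text
time_s: 9.93
ee_pos: [595.0, -151.1, 83.4]
ee_rot: [172.9, 89.8, 162.3]
force: [0.0, 0.7, -1.3]
gripper_width: 47.7
```

Run:
```python
from h import *
st=sensors.state();P(st["ee_pos"],st["gripper_width"],st["force"])
s=grab_frame("scene");cv2.imwrite("pics/s7.png",cv2.resize(s["img"][200:330,300:440],None,fx=5.6,fy=5.6,interpolation=cv2.INTER_CUBIC))
t=grab_frame("top");cv2.imwrite("pics/t7.png",cv2.resize(t["img"][140:270,340:450],None,fx=5,fy=5,interpolation=cv2.INTER_CUBIC))
P((proj(s,[595.2,-151.5,85])-[300,200])*5.6,(proj(s,[595.2,-151.5,95])-[300,200])*5.6)
```

```text
[ 595.  -151.1   83.4] 47.7 [ 0.   0.7 -1.3]
[466.2 249. ] [469.  232.8]
```

View pics/s7.png

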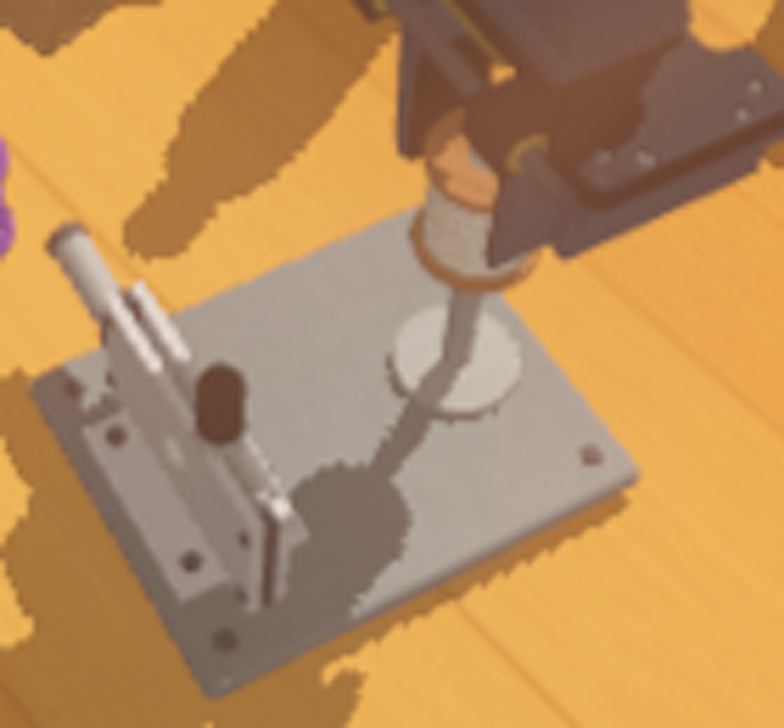

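View pics/t7.png

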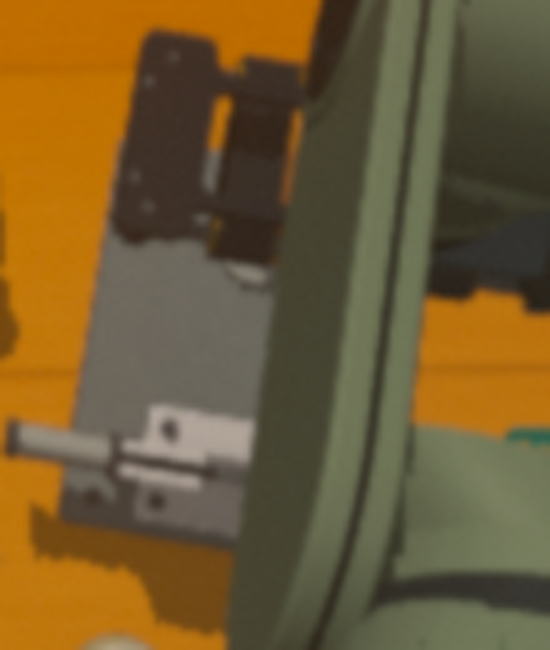

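Run:
```python
from h import *
s=grab_frame("scene");th=np.linspace(0,2*np.pi,721)
def ext(X,r):
    p=np.array([(proj(s,[X[0]+r*np.cos(a),X[1]+r*np.sin(a),X[2]])-[300,200])*5.6+2.3 for a in th]);return np.r_[p.min(0),p.max(0)]
for z in (92,98):P("spool rim",str(z),ext([595,-151.3,z],24))
P("collar",ext([595.2,-151.5,18],25)); P("shaft30",ext([595.2,-151.5,50],6)); 
im=s["img"][200:330,300:440]
cv2.imwrite("pics/s8.png",cv2.resize(im[35:80,60:105],None,fx=14,fy=14,interpolation=cv2.INTER_NEAREST))
for d in ([1,0,0],[0,1,0]):P(proj(s,np.array([595,-151,80])+d)-proj(s,[595,-151,80]))
```

```text
spool rim 92 [404.2 188.5 535.6 293.6]
spool rim 98 [405.5 178.6 537.7 283.8]
collar [387.1 300.4 514.9 407.3]
shaft30 [443.2 293.  474.8 318.9]
[ 0.3 -0.2]
[-0.3 -0.3]
```

View pics/s8.png

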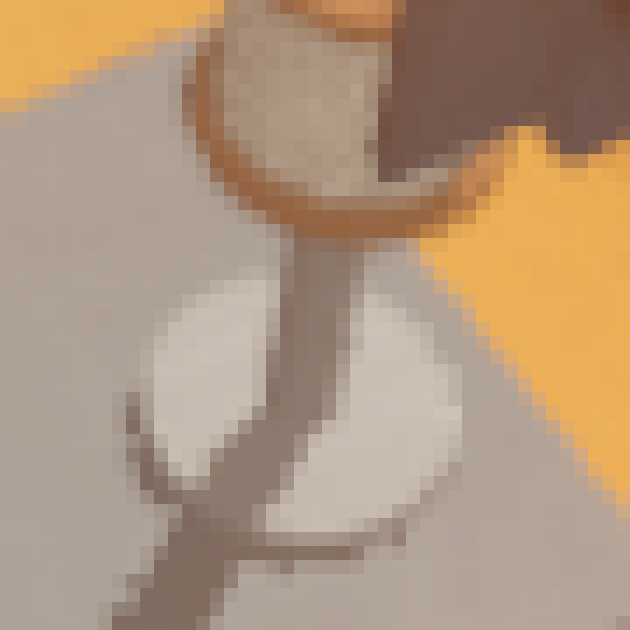

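The scene shows the spindle entering under the middle of the spool: rim left edge 372.6 px, shaft centre 382.8 px, within about 1 mm of the model. Lowering slowly while watching the forces.

Call:
play_rows(
  motion=[
    [0,0,-0.004,0,0.45],
    [0,0,-0.008,0,0.45],
    [0,0,-0.012,0,0.45],
    [0,0,-0.015,0,0.45],
    [0,0,-0.018,0,0.45],
    [0,0,-0.018,0,0.45],
    [0,0,-0.018,0,0.45],
    [0,0,-0.018,0,0.45],
  ],
)

```text
time_s: 10.75
ee_pos: [596.4, -151.5, 67.8]
ee_rot: [10.6, 90.0, -0.0]
force: [-0.1, 1.1, -2.4]
gripper_width: 47.9
```

Run:
```python
from h import *
st=sensors.state();P(st["ee_pos"],st["gripper_width"],st["force"],st["torque"]*100)
s=grab_frame("scene");cv2.imwrite("pics/s9.png",cv2.resize(s["img"][200:330,300:440],None,fx=5.6,fy=5.6,interpolation=cv2.INTER_CUBIC))
w=grab_frame("wrist");cv2.imwrite("pics/w9.png",w["img"][150:330,200:450].repeat(3,0).repeat(3,1))
```

```text
[ 596.4 -151.5   67.8] 47.9 [-0.1  1.1 -2.4] [1.2 3.8 1.3]
```

View pics/s9.png

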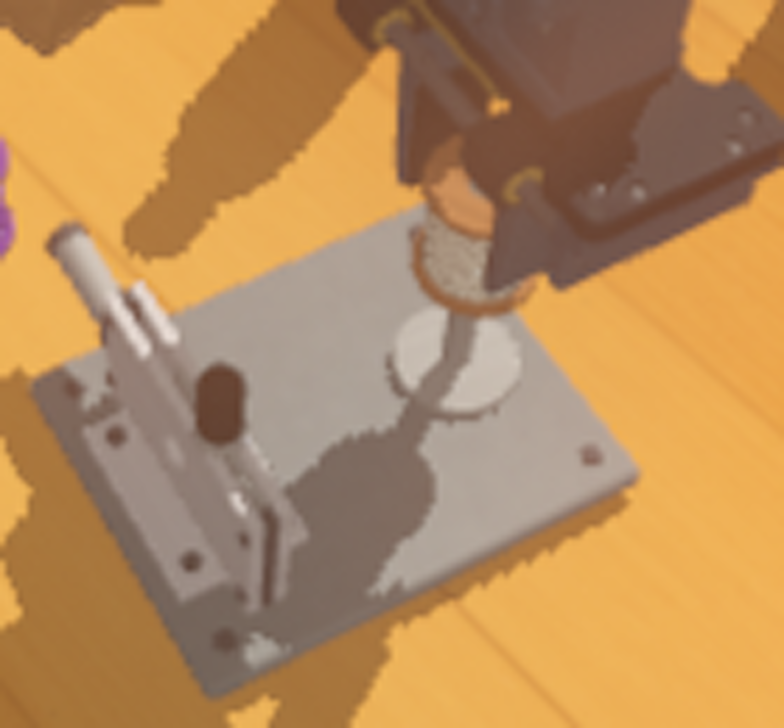

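View pics/w9.png

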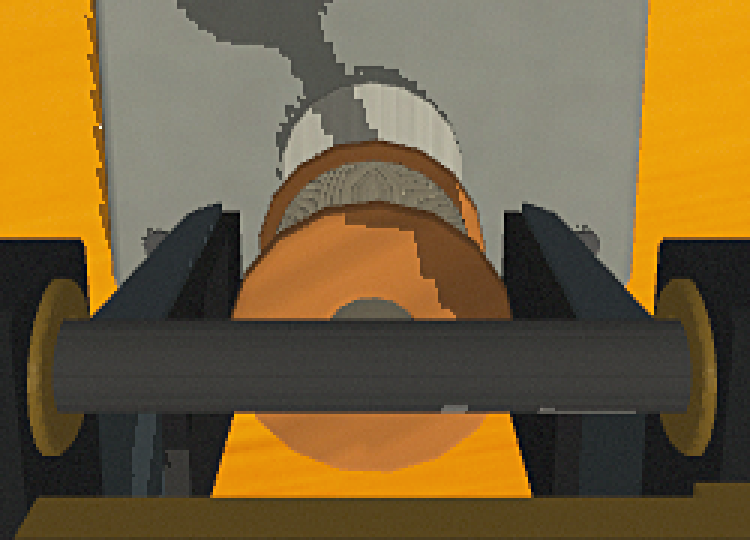

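About 8 mm onto the spindle without resistance. Continuing.

Call:
play_rows(
  motion=[
    [0,0,-0.005,0,0.45],
    [0,0,-0.01,0,0.45],
    [0,0,-0.015,0,0.45],
    [0,0,-0.02,0,0.45],
    [0,0,-0.025,0,0.45],
    [0,0,-0.03,0,0.45],
    [0,0,-0.03,0,0.45],
    [0,0,-0.03,0,0.45],
  ],
)

```text
time_s: 11.52
ee_pos: [596.0, -151.4, 37.2]
ee_rot: [168.5, 89.9, 157.9]
force: [0.5, 0.5, -0.6]
gripper_width: 47.6
```

Call:
play_rows(
  motion=[
    [0,0,-0.005,0,0.45],
    [0,0,-0.01,0,0.45],
    [0,0,-0.014,0,0.45],
    [0,0,-0.018,0,0.45],
    [0,0,-0.022,0,0.45],
    [0,0,-0.025,0,0.45],
    [0,0,-0.027,0,0.45],
    [0,0,-0.027,0,0.45],
  ],
)

```text
time_s: 12.18
ee_pos: [595.9, -151.4, 10.1]
ee_rot: [168.4, 89.9, 157.8]
force: [0.0, -0.3, -1.7]
gripper_width: 47.4
```

Call:
play_rows(
  motion=[
    [0,0,-0.001,0,0.45],
    [0,0,-0.0015,0,0.45],
    [0,0,-0.002,0,0.45],
    [0,0,-0.0025,0,0.45],
    [0,0,-0.003,0,0.45],
    [0,0,-0.003,0,0.45],
    [0,0,-0.003,0,0.45],
    [0,0,-0.003,0,0.45],
  ],
)

```text
time_s: 12.85
ee_pos: [596.5, -151.5, 9.1]
ee_rot: [0.7, 89.9, -9.9]
force: [-2.7, 1.1, 5.9]
gripper_width: 47.7
```

Run:
```python
from h import *
st=sensors.state();P(st["ee_pos"],st["gripper_width"],st["force"],st["torque"]*100)
s=grab_frame("scene");cv2.imwrite("pics/s10.png",cv2.resize(s["img"][200:330,300:440],None,fx=5.6,fy=5.6,interpolation=cv2.INTER_CUBIC))
```

```text
[ 596.5 -151.5    9.1] 47.7 [-2.7  1.1  5.9] [12.1 38.4 -0.9]
```

View pics/s10.png

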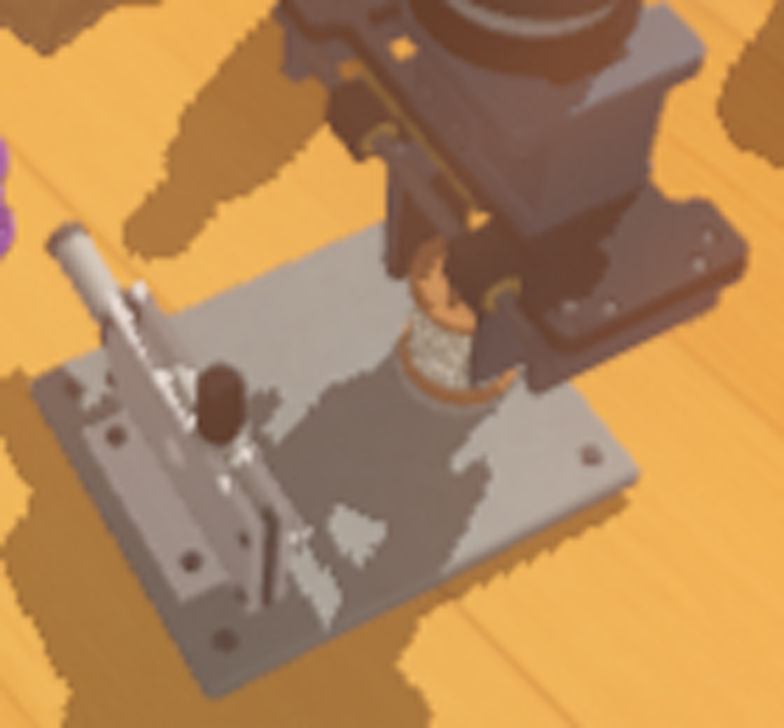

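Seated: 6 N of upward contact at ee z = 9.1, exactly the predicted seat height, and the spool is on the collar in the picture. Releasing and lifting.

Call:
play_rows(
  motion=[
    [0,0,0.001,0,0.56],
    [0,0,0.001,0,0.62],
    [0,0,0.001,0,0.7],
    [0,0,0.001,0,0.7],
    [0,0,0.001,0,0.7],
    [0,0,0.001,0,0.7],
    [0,0,0.01,0,0.7],
    [0,0,0.03,0,0.7],
  ],
)

```text
time_s: 13.57
ee_pos: [594.1, -150.9, 35.8]
ee_rot: [174.3, 89.7, 163.7]
force: [0.2, -0.3, 0.0]
gripper_width: 64.1
```

Call:
play_rows(
  motion=[
    [0,0,0.03,0,0.7],
    [0,0,0.06,0,0.7],
    [0.01,0,0.09,0,0.7],
    [0.04,-0.007,0.09,0,0.7],
    [0.07,-0.013,0.09,0,0.7],
    [0.085,-0.016,0.09,0,0.7],
    [0.085,-0.016,0.09,0,0.7],
    [0.085,-0.016,0.09,0,0.7],
  ],
)

```text
time_s: 14.23
ee_pos: [681.1, -167.4, 127.4]
ee_rot: [171.9, 89.9, 161.3]
force: [-0.5, 0.3, -0.7]
gripper_width: 64.1
```

Run:
```python
from h import *
st=sensors.state();P(st["ee_pos"],st["ee_rot"],st["gripper_width"],st["force"]);print(st["time_s"])
w=grab_frame("wrist");cv2.imwrite("pics/w11.png",w["img"])
for l in ["spindle_seat","fixed_eye","gate_knob","spool_centre"]:
    for d in finder.spot_point(w,l):P(l,d["point"],str(d["conf"]),plane(w,d["point"],{"spindle_seat":18,"fixed_eye":46,"gate_knob":96}.get(l,44),st))
s=grab_frame("scene");cv2.imwrite("pics/s11.png",cv2.resize(s["img"][200:330,300:440],None,fx=5.6,fy=5.6,interpolation=cv2.INTER_CUBIC))
t=grab_frame("top");cv2.imwrite("pics/t11.png",cv2.resize(t["img"][140:270,340:450],None,fx=5,fy=5,interpolation=cv2.INTER_CUBIC))
```

```text
[ 681.1 -167.4  127.4] [171.9  89.9 161.3] 64.1 [-0.5  0.3 -0.7]
14.2333
spindle_seat [324.2 100. ] 0.93 [ 592.8 -150.6   18. ]
spindle_seat [322.4  43. ] 0.19 [ 544.3 -143.2   18. ]
spool_centre [326.2 104.8] 0.65 [ 598.8 -150.    44. ]
```

View pics/w11.png

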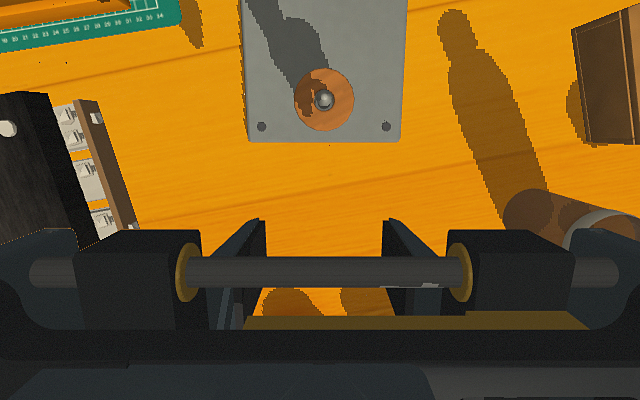

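View pics/s11.png

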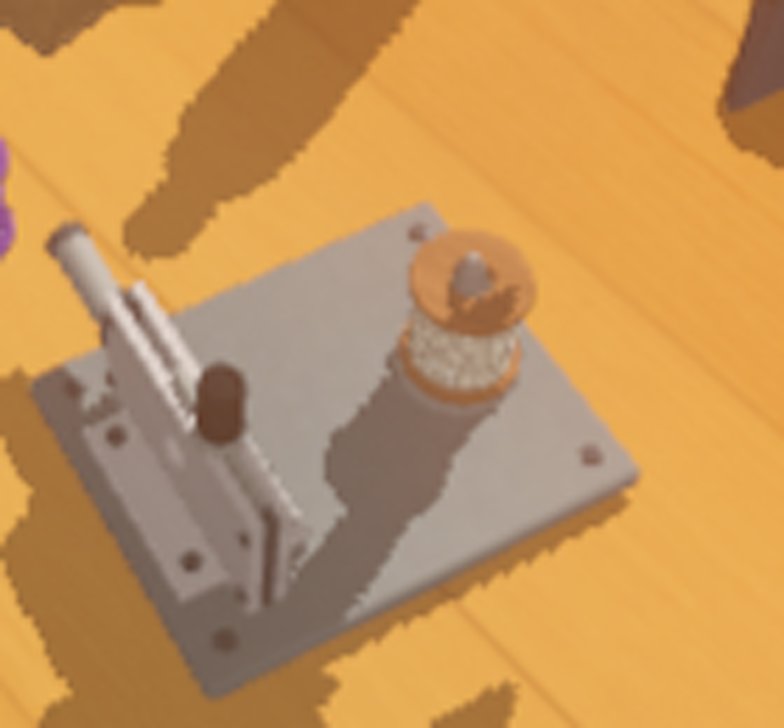

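View pics/t11.png

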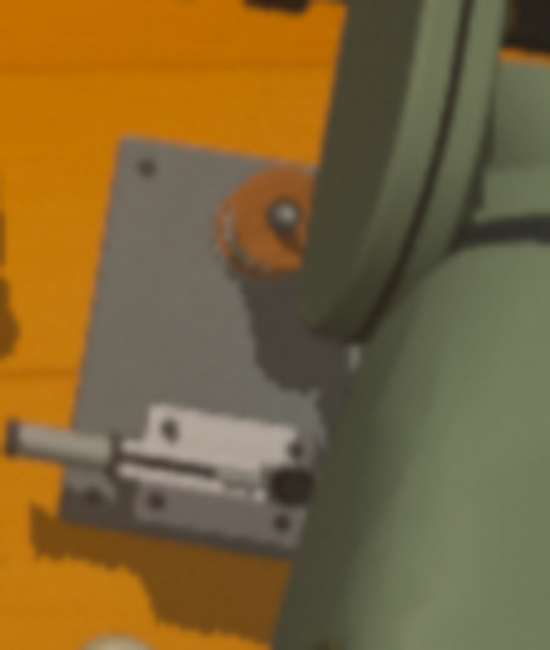

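The spool is home and upright: the wrist view has its flange at (324,100) with the spindle tip showing through the bore, and the scene view has it flush on the collar. The knob is predicted at about (475,-147). Moving so the wrist camera sees it.

Call:
play_rows(
  motion=[
    [-0.02,0.001,0,0,0.7],
    [-0.05,0.002,0,0,0.7],
    [-0.08,0.003,0,0,0.6],
    [-0.105,0.004,0,0,0.6],
    [-0.12,0.004,0,0,0.6],
    [-0.122,0.004,0,0,0.6],
    [-0.122,0.004,0,0,0.6],
    [-0.122,0.004,0,0,0.6],
  ],
)

```text
time_s: 15.25
ee_pos: [560.4, -163.7, 128.2]
ee_rot: [1.3, 89.9, -9.3]
force: [-0.1, 0.8, 0.8]
gripper_width: 54.5
```

Run:
```python
from h import *
st=sensors.state();P(st["ee_pos"],st["gripper_width"])
w=grab_frame("wrist");cv2.imwrite("pics/w12.png",w["img"])
for l,z in [("gate_knob",96),("fixed_eye",46)]:
    for d in finder.spot_point(w,l):P(l,d["point"],str(d["conf"]),plane(w,d["point"],z,st))
for X in ([475.4,-147.5,111],[478.7,-129.8,46],[475.4,-147.5,81]):P(proj(w,X,st))
```

```text
[ 560.4 -163.7  128.2] 54.5
gate_knob [324.1  98.9] 0.74 [ 476.7 -148.    96. ]
fixed_eye [346.6  98.8] 0.55 [ 476.8 -128.3   46. ]
[324.5  95.2]
[345.3 101.5]
[324.4  98.5]
```

View pics/w12.png

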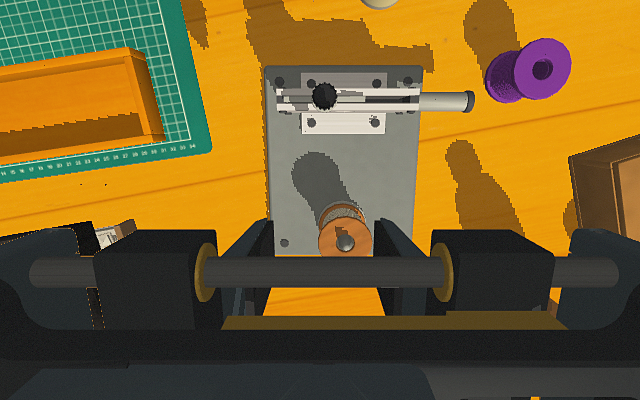

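The knob top is at (324,96), against a prediction of (324.5,95.2). Moving above it and descending to a true tip height of about 87 mm.

Call:
play_rows(
  motion=[
    [-0.02,0.004,0,0,0.6],
    [-0.05,0.0095,0,0,0.6],
    [-0.075,0.0143,0,0,0.6],
    [-0.084,0.016,0,0,0.6],
    [-0.084,0.016,-0.02,0,0.6],
    [-0.084,0.016,-0.045,0,0.6],
    [-0.084,0.016,-0.055,0,0.6],
    [-0.084,0.016,-0.055,0,0.6],
  ],
)

```text
time_s: 16.07
ee_pos: [474.2, -147.0, 70.4]
ee_rot: [170.1, 89.7, 159.6]
force: [-0.6, 0.3, -0.4]
gripper_width: 54.8
```

Run:
```python
from h import *
st=sensors.state();P(st["ee_pos"],st["gripper_width"],st["force"])
w=grab_frame("wrist");cv2.imwrite("pics/w13.png",w["img"][150:330,200:450].repeat(3,0).repeat(3,1))
s=grab_frame("scene");cv2.imwrite("pics/s13.png",cv2.resize(s["img"][200:330,300:440],None,fx=5.6,fy=5.6,interpolation=cv2.INTER_CUBIC))
```

```text
[ 474.2 -147.    70.4] 54.8 [-0.6  0.3 -0.4]
```

View pics/w13.png

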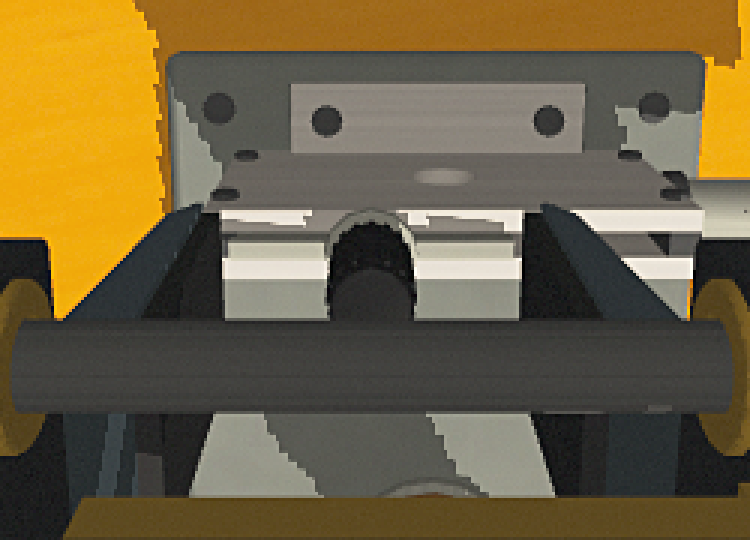

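View pics/s13.png

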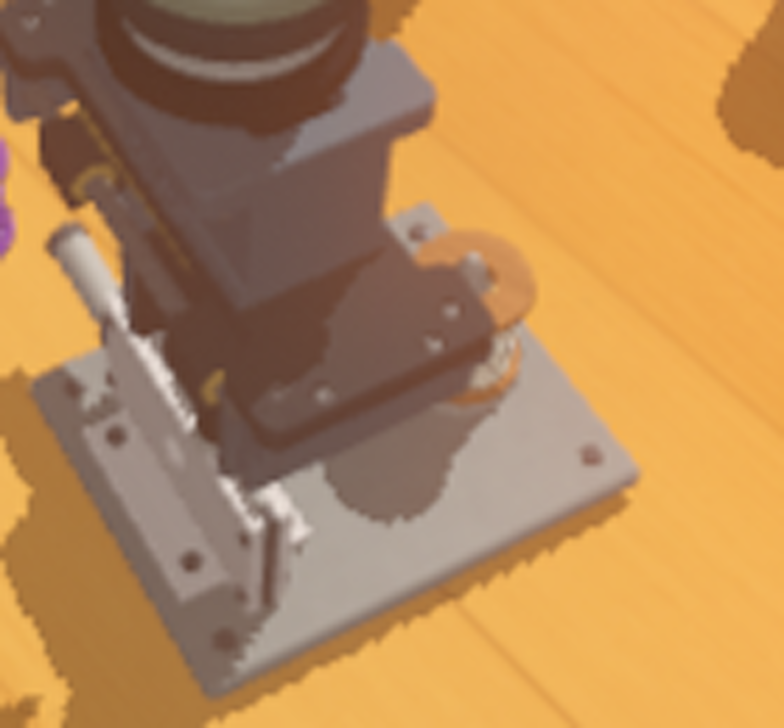

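The knob sits centred between the fingers (crop columns 330–413, between 222 and 522). Descending and gripping.

Call:
play_rows(
  motion=[
    [0,0,-0.015,0,0.5],
    [0,0,-0.027,0,0.4],
    [0,0,-0.027,0,0.3],
    [0,0,-0.027,0,0.2],
    [0,0,-0.027,0,0.1],
    [0,0,-0.027,0,0.1],
    [0,0,-0.027,0,0.1],
    [0,0,-0.027,0,0.1],
  ],
  squeeze=35,
)

```text
time_s: 16.83
ee_pos: [476.3, -147.6, 46.8]
ee_rot: [5.6, 89.9, -5.0]
force: [0.8, 1.7, 4.5]
gripper_width: 14.7
```

Run:
```python
from h import *
st=sensors.state();P(st["ee_pos"],st["gripper_width"],st["force"])
w=grab_frame("wrist");cv2.imwrite("pics/w14.png",w["img"][150:330,200:450].repeat(3,0).repeat(3,1))
```

```text
[ 476.3 -147.6   46.8] 14.7 [0.8 1.7 4.5]
```

View pics/w14.png

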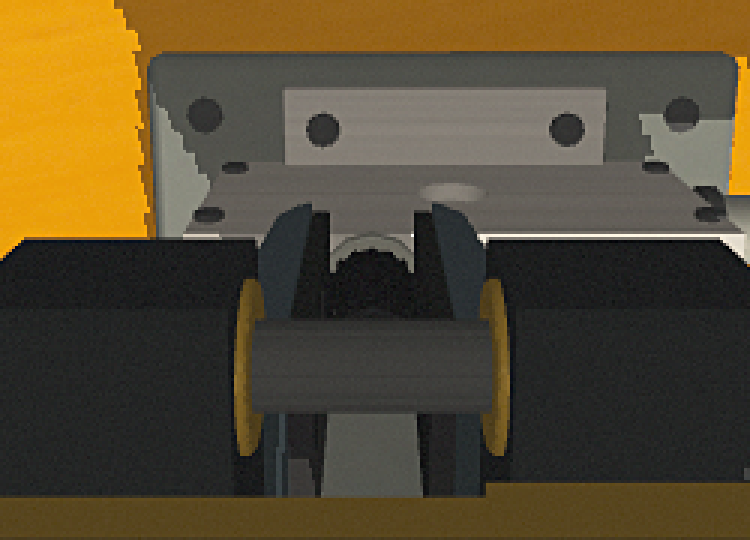

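The knob is gripped, at 14.7 mm with some pad compression. Sliding 18 mm along stand +y, which is a shift of (3.3, 17.7) mm.

Call:
play_rows(
  motion=[
    [0.0005,0.003,0,0,0.1],
    [0.001,0.006,0,0,0.1],
    [0.0017,0.009,0,0,0.1],
    [0.0022,0.012,0,0,0.1],
    [0.0028,0.015,0,0,0.1],
    [0.0033,0.0177,0,0,0.1],
    [0.0033,0.0177,0,0,0.1],
    [0.0033,0.0177,0,0,0.1],
  ],
)

```text
time_s: 17.55
ee_pos: [479.2, -132.2, 46.8]
ee_rot: [-58.8, 89.7, -69.2]
force: [-2.5, -7.0, 5.0]
gripper_width: 15.3
```

Run:
```python
from h import *
for i in range(3):
    st=sensors.state();P(st["ee_pos"],st["gripper_width"],st["force"],st["torque"])
    w=grab_frame("wrist")
cv2.imwrite("pics/w15.png",w["img"][150:330,200:450].repeat(3,0).repeat(3,1))
s=grab_frame("scene");cv2.imwrite("pics/s15.png",cv2.resize(s["img"][200:330,300:440],None,fx=5.6,fy=5.6,interpolation=cv2.INTER_CUBIC))
```

```text
[ 479.2 -132.2   46.8] 15.3 [-2.5 -7.   5. ] [-1.1  0.3 -0. ]
[ 479.2 -132.2   46.8] 15.1 [-2.  -6.2  5.8] [-1.2  0.3  0. ]
[ 479.2 -132.3   46.8] 15.2 [-1.8 -7.9  5.5] [-1.2  0.3 -0. ]
```

View pics/w15.png

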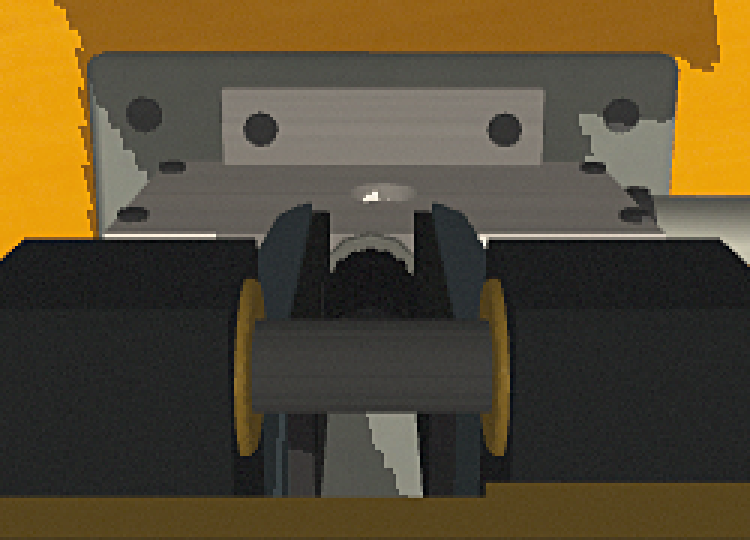

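View pics/s15.png

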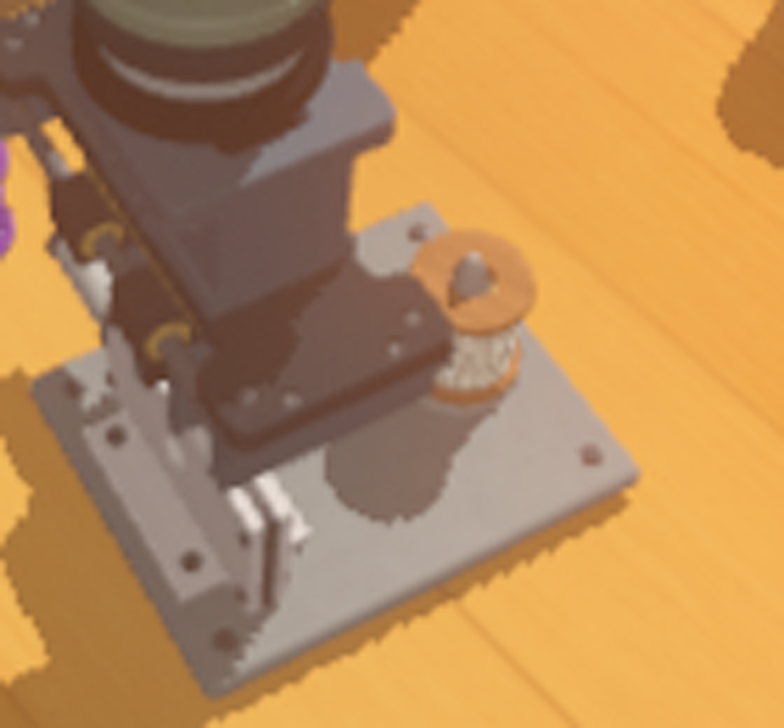

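The gate moved about 15.5 mm because the arm gives under the spring. In the wrist crop the frame eye's centre is at column 383 against 372 for the knob, so about 2.4 mm is still missing. Adding that.

Call:
play_rows(
  motion=[
    [0.0002,0.001,0,0,0.1],
    [0.0004,0.002,0,0,0.1],
    [0.0005,0.0028,0,0,0.1],
    [0.0005,0.0028,0,0,0.1],
    [0.0005,0.0028,0,0,0.1],
    [0.0005,0.0028,0,0,0.1],
    [0.0005,0.0028,0,0,0.1],
    [0.0005,0.0028,0,0,0.1],
  ],
)

```text
time_s: 18.42
ee_pos: [479.7, -129.8, 46.8]
ee_rot: [-59.7, 89.7, -70.2]
force: [-1.7, -7.8, 4.4]
gripper_width: 14.9
```

Run:
```python
from h import *
for i in range(3):
    st=sensors.state();P(st["ee_pos"],st["gripper_width"],st["force"],st["torque"])
    w=grab_frame("wrist")
cv2.imwrite("pics/w16.png",w["img"][185:260,270:380].repeat(7,0).repeat(7,1))
s=grab_frame("scene");cv2.imwrite("pics/s16.png",cv2.resize(s["img"][200:330,300:440],None,fx=5.6,fy=5.6,interpolation=cv2.INTER_CUBIC));cv2.imwrite("pics/s16f.png",s["img"])
```

```text
[ 479.7 -129.8   46.8] 14.9 [-1.7 -7.8  4.4] [-1.3  0.3 -0. ]
[ 479.7 -129.8   46.8] 15.4 [-1.4 -8.1  6.3] [-1.3  0.3 -0.1]
[ 479.6 -129.8   46.8] 14.9 [-1.7 -8.2  5.9] [-1.3  0.3  0. ]
```

View pics/w16.png

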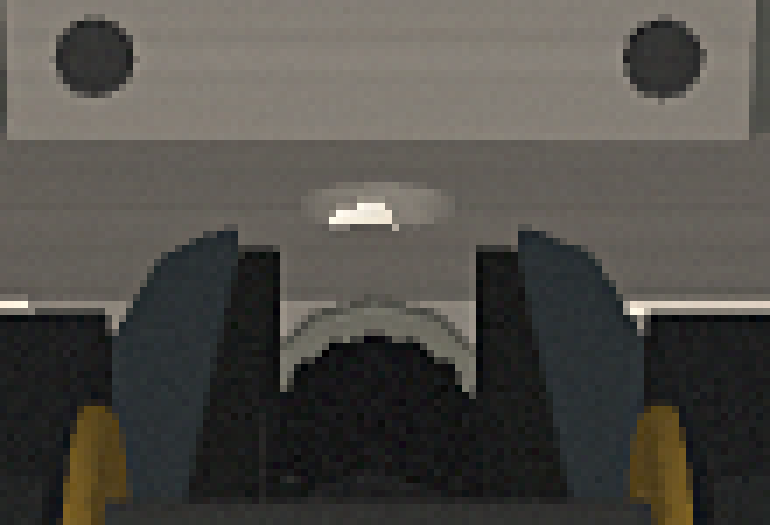

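View pics/s16f.png

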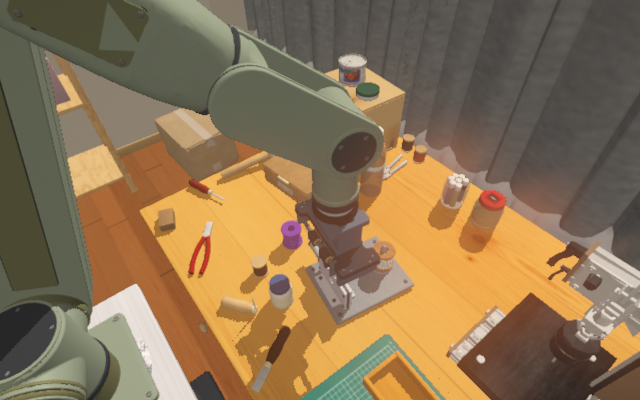

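The eye spans columns 302–455 in the crop (mid 378) and the knob's mid is 379. The force along stand y is about 8.3 N, as expected at half-way. The bystanders are where they started and the spool is seated. Handing in.

Run:
```python
from workcell import job_done,sensors
print(job_done());s=sensors.state();print(s["time_s"],s["ee_pos"],s["force"],s["gripper_width"])
```

```text
the job is handed in; nothing more can be done
None
the job is handed in; nothing more can be done
```

The job is handed in at about 18.6 s: the big spool is home on the collar and released, and the gripper is holding the thread gate about half-way open. No verdict was reported.

**Spool**
- I gripped it by its top flange; the fingers read 47.7 mm on the 48 mm flange.
- I lowered it over the spindle while holding it. It touched down with about 6 N at the height I had predicted for the seat.
- After release, the wrist, top and scene views showed it on the collar with the spindle tip through its bore. The later scene views still show it there, and the gripper is about 120 mm away.

**Gate**
- The knob is held between the fingers with a 35 N squeeze. The first 18 mm slide came up about 2.4 mm short because the arm gave under the spring, so I added that.
- At the end the knob and the frame's eye lined up to within about 0.5 mm in the wrist picture. The spring force was about 8.3 N, which is what half-way should give, and the readings were steady.
- There is also about 5 N of upward force at the knob, which I did not explain. It may be the fingertips touching the knob's foot.

**What disagreed**
- **Fingertip position:** the fingers end about 42 mm short of the reported tool point. My first grasp therefore closed on air above the spool and touched nothing. I worked out the offset from the wrist pictures and allowed for it from then on.
- **Camera differences:** the scene and top cameras differed by about 5 mm in y, so I relied on the wrist camera for the fit.
- **Spool release:** there was a small side force (about 3 N) when the spool seated, before I let go. It read about zero afterwards.

The brown spool, glue jar, dye bottle and purple spool look unmoved in the last scene picture.

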